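# Clamp the brass bracket in the specimen vise

### The arm

A 6-joint arm with a two-finger parallel gripper is mounted at the origin on the work surface. World frame = base frame: x ahead of the robot, y to its left, z up, the work surface at z = 0. Lengths are in m, angles in rad, forces in N, time in s.
With the tool pointing down it reaches from about 0.425 to 1.125 m from the base axis. Payload 14.9 kg.
Tool frame: the origin (TCP) lies at the very end of the fingers, on their centre line; the grasp point (between the pads) lies 19 mm behind it; z points along the fingers, y is the line along which they close (so a half turn about z gives the same grasp; the last joint's range is limited). The gripper opens to 91 mm and grips with 3 to 60 N. Pads are 32 mm wide; open, the fingers measure 118 mm over their backs; the gripper's body (76 mm by 178 mm) begins 60 mm behind the grasp point.
Start: joints at [-1.358, 0.379, 1.734, -0, 1.028, -0.033], TCP at [0.17, -0.679, 0.214] pointing down, gripper open.
Joint ranges: [-2.77, 2.77], [-0.74, 2.19], [0, 2.66], [-1.06, 4.2], [0.31, 2.87], [-3.08, 3.08]. Speed limits (rad/s): [1.89, 1.89, 2.39, 3.14, 3.14, 3.14].

### API

Orientations are given as [roll, pitch, yaw] about the fixed x, y, z axes, in that order (R = Rz(yaw) Ry(pitch) Rx(roll)).
In Python, from cell import monitor, eyes, job gives the robot as it stands.
- The arm moves only by the tool play_rows, never from a script. Its argument "deltas" is a list of rows, each a list of 5 numbers: the opening, from 0 (shut) to 1 (fully open), then the shift along the tool's x, y, z in cm, then the turn about the tool's z in rad. A call has 1 to 20 rows; each row is the pose to reach, as a shift and turn from the pose commanded when the call began, along the tool's axes at that moment; what a row does not reach only later rows make up. A row lasts 1/8 s, in which the tool goes at most 62.5 mm and 10.7 degrees, less where a joint would pass 70% of its speed; a pose out of reach is approached as far as the arm can. A call with a gripper value outside its range is refused whole. The fingers move at their own pace and stop on an object; "squeeze" is the grip in N (left out, the last holds). Time passes only in rows, so rows that repeat a pose let the fingers close. It gives the time, the measured TCP pose, the force, the opening and the grip force at its end, in the units of the state.
- monitor.get_obs(): the state, without advancing time (a new reading comes with each control period).
- eyes.camera(name): name is "side" or "top" or "wrist"; returns a dict with "frame" (384x512x3 uint8, red, green, blue), "z_map" (384x512 float32, m along the optical axis (not along the pixel's ray), 0 where there is no reading), "fx", "fy", "cx", "cy" (pixels), "distortion" ([k1, k2, p1, p2, k3] as OpenCV has them; the pictures are not rectified), "extrinsics" (4x4, takes a point from world to camera coordinates). Camera axes: x right, y up, looking along -z (the intrinsics and any distortion apply to the point x, -y, -z); pixel columns grow to the right and rows downward; lengths in m; the calibration is good to about 2 mm. A picture is of the moment at which its call begins.
- job.hand_in(): hands the job in; it is judged then, once.
The state is a dict: "t": time; "q": joint angles; "qd": joint speeds; "joint_torque": joint torques, N m; "ee_pos": TCP position; "orientation": TCP orientation; "ft_force": force on the tool from outside, world axes, zero at the start; "wrist_torque": the same for the moment, N m; "width": finger opening in m; "grasp_force": force on a finger pad.
Only numpy, scipy, OpenCV 4.12 (cv2) and the standard library are available. Lean on these libraries where they do the work, as an engineer would, in place of code of your own. Each camera call takes 0.05 s, during which the arm holds its last target. There are 200 camera calls.

### The job

Set the brass bracket down flat on the vise bed between the open jaws, its long side along the jaws and roughly in the middle of them, tang up, and let go of it. Then turn the crank clockwise, as seen from the crank's end, until the bracket is clamped firmly between both jaws, and let go of the crank. Leave the aluminium bracket, the microscope objective and the screwdriver where they are.

Things in the scene. Friction and masses are not known exactly. Their poses are not given: they have to be found in the camera images.
- vise: Blue machine vise on a cream foot plate (150 x 200 x 25 mm), fixed to the bench. Origin: underside of the plate, below the vise. y: along the screw, crank at the -y end, fixed jaw at the +y end; x: along the jaws; z up. Bed 80 mm wide, its top 75 mm above the bench. Jaws 72 mm wide (x), 22 mm tall, tops 97 mm above the bench; a bearing block at the crank end is as tall.
- bed (a point): Point on the bed's top (75 mm above the bench) at the foot of the fixed jaw's face, in the middle of the jaw's width. Axes as the vise: the fixed jaw's face is the plane y = 0 here, the jaw space lies on its -y side. A clamped bracket's origin is at about x 0, y -15 mm, z 0 here.
- fixed_jaw: Fixed jaw, blue with a steel face, 72 x 30 x 22 mm. Origin at the lower middle edge of its face (same point as point bed).
- jaw: Sliding jaw, blue with a steel face, 72 x 35 x 22 mm, moved only by the crank along the vise's y. Origin at the lower middle edge of its face, on the bed. Its face starts 41 to 50 mm from the fixed jaw's face.
- crank (a joint): Crank angle, rad; grows clockwise (seen from the crank end, looking along the vise's +y), which closes the jaws 12 mm a turn. At 0 the jaws are 50 mm apart and the arm points up; at q the handle is 36 sin q mm to the vise's +x and 36 cos q mm above the axis. The jaws meet a 30 mm part at about 10.5. Range 0 to 13.7, starts at 0 to 4.5, stays where left; takes about 5 N at the handle.
- crank_axis (a point): Fixed point on the crank's turning axis (85 mm above the bench) in the plane of the handle's middle, 152 mm to -y of the vise's origin; centre of the circle that the handle's middle travels. Axes as the vise.
- crank_handle (a point): Middle of the red handle sleeve of the crank: a cylinder 16 mm across and 46 mm long, parallel to the vise's y, 36 mm off the crank axis, with a free outer end. The sleeve spins freely on its pin, so it can be held from above without turning the gripper. The crank arm is 23 mm inboard (+y) of this point.
- brass_bracket: Brass adapter bracket, 0.4 kg, on the bench: a foot 50 (x) x 30 (y) x 26 (z) mm with an upright tang 30 (x) x 14 (y) mm on its middle, 24 mm tall above the foot (total height 50 mm). Origin: centre of the underside. The same turned by half a turn.
- alu_bracket: Aluminium (silver) bracket of the same shape and size, a bystander. Origin: centre of the underside.
- objective: Black microscope objective standing on the bench, 34 mm across, 46 mm tall, a bystander. Origin: centre of the underside.
- screwdriver: Screwdriver with a yellow handle lying on the bench, 160 mm long, a bystander. Origin near its middle, x towards its tip.
There are look-alikes about, which are no part of the job. What is meant by the brass_bracket is not turquoise, and is the smaller of those in its own colour.

How it is judged:
By the outcome, as a careful person would: the job done as asked, in the order asked, and still so for the second after the job is handed in, with the robot touching nothing.
It also fails if it takes over 72 s, if anything falls off the work surface, if the arm or the gripper's body presses on something with over 40 N, if the wrist force passes 120 N, or if a joint passes its speed limit or range.

## Working session

There is one attempt and no reset: what is moved stays moved. The work goes in short steps, Python scripts to look and compute and a tool call to move; the robot and the scene stay as the last step left them, time stands still between calls to the robot, and variables do not carry over. Pictures are saved under pics/ and viewed, at most 10 in all, crops included, and the job is handed in when it is done.

Besides the shell and the picture viewer there is one more tool, called after "Emit:" in YAML: its name, and indented under it one key for each argument. play_rows: Moves the arm, as the interface text tells. Its arguments: {"type":"object","properties":{"deltas":{"type":"array"},"squeeze":{"type":"number"}},"required":["deltas"]}

```bash
ls; mkdir -p pics
cat > h.py <<'E'
import numpy as np, cv2
from cell import monitor, eyes, job
def cam(n,save=None):
    c=eyes.camera(n)
    np.savez(f'{n}.npz',**{k:np.array(v) for k,v in c.items()})
    if save: cv2.imwrite(f'pics/{save}.png',c['frame'][:,:,::-1])
    return c
def load(n): return dict(np.load(f'{n}.npz'))
def cloud(c):
    "world xyz for each pixel"
    h,w=c['z_map'].shape
    u,v=np.meshgrid(np.arange(w),np.arange(h))
    K=np.array([[c['fx'],0,c['cx']],[0,c['fy'],c['cy']],[0,0,1.]],float)
    n=cv2.undistortPoints(np.stack([u,v],-1).reshape(-1,1,2).astype(float),K,np.array(c['distortion'],float)).reshape(h,w,2)
    z=c['z_map']
    P=np.stack([n[...,0]*z,-n[...,1]*z,-z,np.ones_like(z)],-1)
    W=(P@np.linalg.inv(c['extrinsics']).T)[...,:3]
    W[z<=0]=np.nan
    return W
E
python3 - <<'E'
from h import *
a=cam('side','side0');b=cam('top','top0')
o=monitor.get_obs();print({k:np.round(v,3) for k,v in o.items()})
for c in(a,b):print(np.round(np.linalg.inv(c['extrinsics']),3),c['fx'])
E
```

```text
pics
{'t': np.float64(0.1), 'q': array([-1.358,  0.379,  1.735, -0.   ,  1.028, -0.033]), 'qd': array([ 0.   , -0.001, -0.002, -0.001,  0.001, -0.001]), 'joint_torque': array([ 2.0000e-03, -7.6503e+01, -4.3529e+01,  6.5000e-02,  4.0000e-02,
       -0.0000e+00]), 'ee_pos': array([ 0.17 , -0.679,  0.213]), 'orientation': array([-3.141, -0.   ,  0.246]), 'ft_force': array([0.667, 0.12 , 0.042]), 'wrist_torque': array([-0.015, -0.03 , -0.004]), 'grasp_force': np.float64(0.0), 'width': np.float64(0.091)}
[[-0.945  0.21  -0.253  0.301]
 [-0.328 -0.604  0.726  0.853]
 [-0.     0.769  0.639  0.776]
 [ 0.     0.     0.     1.   ]] 499.34258073719985
[[-2.200e-02  9.930e-01 -1.140e-01  4.690e-01]
 [-1.000e+00 -2.200e-02  2.000e-03  9.100e-02]
 [-1.000e-03  1.140e-01  9.930e-01  1.267e+00]
 [ 0.000e+00  0.000e+00  0.000e+00  1.000e+00]] 455.8756904805458
```

View pics/top0.png

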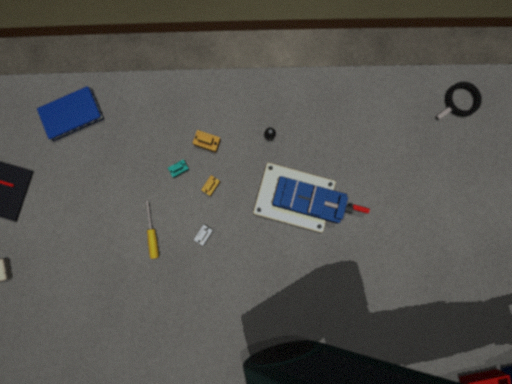

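View pics/side0.png

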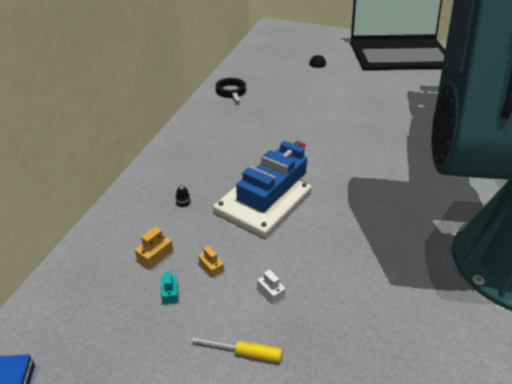

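Bracket candidates in the top picture are a large brass one (207,141), a small brass one (211,186), a turquoise one (178,169) and a silver one (203,235). The one meant is the small brass one at (211,186): it's brass and the smaller of the two. In the side picture it's at (211,262). The vise is at about (305,198) in the top picture, with its crank handle at (361,209).

Run:
```python
from h import *
t=load('top')['frame'];s=load('side')['frame']
A=cv2.resize(t[120:250,160:380],None,fx=3.6,fy=3.6,interpolation=cv2.INTER_CUBIC)
cv2.imwrite('pics/c1.png',A[:,:,::-1])
for n in('top','side'):
    c=load(n);W=cloud(c);hsv=cv2.cvtColor(c['frame'],cv2.COLOR_RGB2HSV)
    H,S,V=[hsv[...,i].astype(int) for i in range(3)]
    reg=(W[...,0]>.2)&(W[...,0]<.9)
    for nm,m in dict(orange=(H>10)&(H<22)&(S>120)&(V>60),blue=(H>105)&(H<125)&(S>130)&(V>50),red=((H<6)|(H>174))&(S>150)&(V>80),cream=(H>15)&(H<35)&(S>15)&(S<80)&(V>150)).items():
        k,L,st,ce=cv2.connectedComponentsWithStats(m.astype(np.uint8))
        for i in range(1,k):
            if st[i,4]<20: continue
            P=W[L==i];P=P[~np.isnan(P[:,0])]
            if len(P)<10: continue
            mz=P[:,2].max();T=P[P[:,2]>.010]
            r=cv2.minAreaRect((P[:,:2]*1000).astype(np.float32))
            print(n,nm,ce[i].round(),st[i,4],'mean',P.mean(0).round(3),'z',P[:,2].min().round(3),mz.round(3),'rect',np.round(r[0]),np.round(r[1]),round(r[2],1))
```

```text
top orange [206. 141.] 373 mean [0.725 0.229 0.044] z 0.014 0.072 rect [729. 231.] [68. 40.] 69.9
top orange [210. 184.] 136 mean [0.606 0.221 0.033] z 0.009 0.053 rect [605. 222.] [29. 48.] 56.5
top blue [ 68. 112.] 1898 mean [0.817 0.616 0.033] z 0.021 0.04 rect [818. 617.] [100. 158.] 23.2
top blue [284. 192.] 464 mean [0.575 0.023 0.085] z 0.067 0.103 rect [576.  22.] [44. 75.] 75.2
top blue [302. 198.] 402 mean [ 0.561 -0.025  0.074] z 0.066 0.081 rect [561. -26.] [44. 75.] 73.1
top blue [328. 205.] 827 mean [ 0.54  -0.091  0.086] z 0.067 0.101 rect [542. -92.] [83. 77.] 73.2
top red [  6. 183.] 45 mean [0.624 0.796 0.016] z 0.011 0.02 rect [623. 795.] [40.  9.] 73.5
top red [360. 209.] 79 mean [ 0.53  -0.181  0.058] z 0.05 0.096 rect [ 531. -178.] [48. 14.] 76.6
top red [492. 380.] 154 mean [ 0.071 -0.512  0.041] z -0.001 0.065 rect [  64. -504.] [ 38. 116.] 8.4
top cream [281. 210.] 35 mean [0.532 0.028 0.023] z 0.018 0.027 rect [532.  29.] [53.  7.] 71.8
top cream [  1. 271.] 55 mean [0.383 0.791 0.033] z 0.029 0.04 rect [386. 792.] [47. 11.] 10.4
side orange [153. 248.] 934 mean [0.724 0.244 0.038] z 0.002 0.073 rect [729. 235.] [68. 43.] 69.4
side orange [211. 262.] 455 mean [0.602 0.232 0.029] z 0.003 0.054 rect [605. 225.] [31. 51.] 58.8
side blue [271. 178.] 2275 mean [ 0.551 -0.013  0.074] z 0.029 0.102 rect [556. -40.] [188.  80.] 73.1
side blue [264. 168.] 57 mean [ 0.579 -0.042  0.076] z 0.073 0.079 rect [580. -42.] [21. 34.] 64.9
side blue [ 13. 369.] 758 mean [0.812 0.56  0.036] z 0.029 0.041 rect [815. 563.] [48. 53.] 24.2
side blue [ 30. 374.] 36 mean [0.796 0.55  0.011] z 0.006 0.016 rect [797. 549.] [ 2. 35.] 23.0
side cream [261. 207.] 1656 mean [0.558 0.037 0.025] z -0.002 0.033 rect [577.  -8.] [199. 170.] 73.7
side cream [150. 230.] 24 mean [0.774 0.169 0.007] z -0.002 0.069 rect [754. 179.] [47. 66.] 69.7
```

View pics/c1.png

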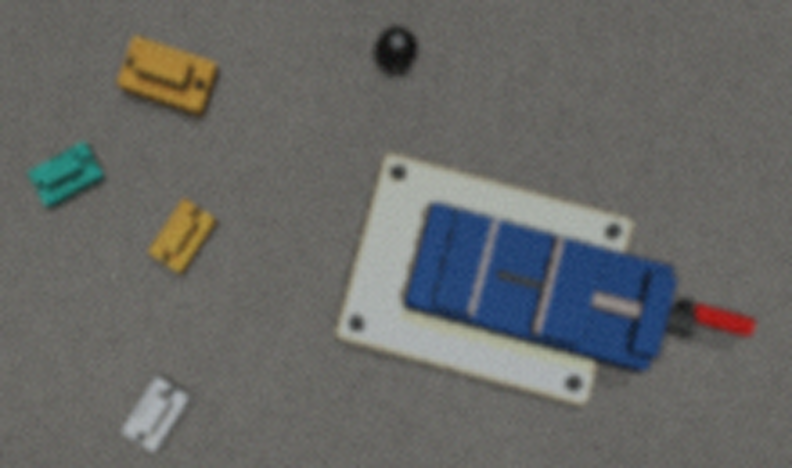

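The crop confirms it: the small brass bracket at crop (182,236) measures about 50 x 30 mm, against 68 x 40 mm for the large one. I'll move above it.

Emit:
play_rows:
  deltas:
    - [0.45,64,-77,-4,0.82]
    - [0.45,64,-77,-4,0.82]
    - [0.45,64,-77,-4,0.82]
    - [0.45,64,-77,-4,0.82]
    - [0.45,64,-77,-4,0.82]
    - [0.45,64,-77,-4,0.82]
    - [0.45,64,-77,-4,0.82]
    - [0.45,64,-77,-4,0.82]
    - [0.45,64,-77,-4,0.82]
    - [0.45,64,-77,-4,0.82]
    - [0.45,64,-77,-4,0.82]
    - [0.45,64,-77,-4,0.82]
    - [0.45,64,-77,-4,0.82]
    - [0.45,64,-77,-4,0.82]
    - [0.45,64,-77,-4,0.82]
    - [0.45,64,-77,-4,0.82]
    - [0.45,64,-77,-4,0.82]
    - [0.45,64,-77,-4,0.82]
    - [0.45,64,-77,-4,0.82]
    - [0.45,64,-77,-4,0.82]

```text
t: 2.6
ee_pos: [0.6035, 0.2226, 0.2541]
orientation: [-3.142, -0.0, -0.575]
ft_force: [0.2, 0.1, -0.6]
width: 0.0408
grasp_force: 0.0
```

Run:
```python
from h import *
c=cam('wrist','w1');o=monitor.get_obs();print(o['t'],o['ee_pos'],o['orientation'],o['q'])
W=cloud(c);hsv=cv2.cvtColor(c['frame'],cv2.COLOR_RGB2HSV)
H,S,V=[hsv[...,i].astype(int) for i in range(3)]
m=(H>10)&(H<22)&(S>120)&(V>60)
k,L,st,ce=cv2.connectedComponentsWithStats(m.astype(np.uint8))
for i in range(1,k):
    if st[i,4]<300: continue
    P=W[L==i];P=P[~np.isnan(P[:,0])]
    for nm,lo,hi in(('tang',.045,.056),('foot',.021,.030),('all',.003,.06)):
        Q=P[(P[:,2]>lo)&(P[:,2]<hi)]
        if len(Q)>30:print(ce[i].round(),nm,len(Q),np.median(Q[:,2]).round(4),cv2.minAreaRect((Q[:,:2]*1000).astype(np.float32)))
```

```text
2.65 [0.60361487 0.22275246 0.25415659] [-3.14145115e+00 -1.49308990e-04 -5.75196041e-01] [ 3.17317093e-01  2.47528927e-01  1.82982169e+00 -3.14176718e-05
  1.06403816e+00  2.46332470e+00]
[197.  94.] tang 47 0.0503 ((721.351318359375, 230.4436492919922), (16.13071632385254, 43.25362777709961), 5.105480670928955)
[197.  94.] foot 49 0.0252 ((711.8818969726562, 226.9392547607422), (31.742700576782227, 73.66507720947266), 10.847661972045898)
[197.  94.] all 753 0.0348 ((729.4537353515625, 231.23489379882812), (67.61503601074219, 40.75440216064453), 70.24951171875)
[251. 168.] tang 286 0.0497 ((605.8190307617188, 222.21844482421875), (13.534461975097656, 29.99739646911621), 57.203636169433594)
[251. 168.] foot 547 0.0258 ((605.7327270507812, 221.50596618652344), (28.705238342285156, 49.60247802734375), 56.62026596069336)
[251. 168.] all 893 0.0263 ((605.7566528320312, 221.54290771484375), (28.725704193115234, 49.66742706298828), 56.761940002441406)
[295. 318.] all 36 0.0125 ((452.47222900390625, 372.48760986328125), (34.320579528808594, 17.441261291503906), 40.8375129699707)
```

View pics/w1.png

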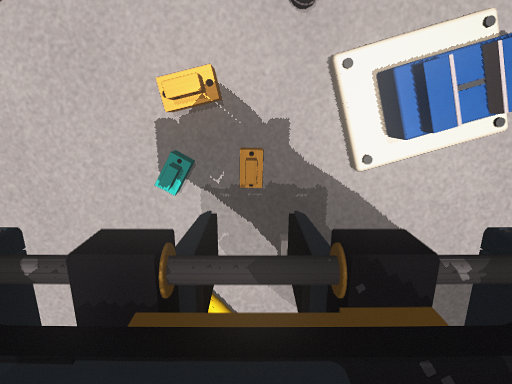

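The wrist picture shows the bracket at (251,168), centred between the fingers. Its tang and foot sizes match, and its centre is (0.606, 0.222). I'll descend and grip the tang.

Emit:
play_rows:
  deltas:
    - [0.45,0.25,0,5,0]
    - [0.45,0.25,0,10,0]
    - [0.45,0.25,0,15,0]
    - [0.45,0.25,0,19,0]
    - [0.45,0.25,0,21,0]
    - [0.45,0.25,0,22,0]
    - [0.45,0.25,0,22.4,0]
    - [0.45,0.25,0,22.4,0]
    - [0.1,0.25,0,22.4,0]
    - [0,0.25,0,22.4,0]
    - [0,0.25,0,22.4,0]
    - [0,0.25,0,22.4,0]
    - [0,0.25,0,22.4,0]
    - [0,0.25,0,20,0]
    - [0,0.25,0,16,0]
    - [0,0.25,0,12,0]
    - [0,0.25,0,8,0]
    - [0,0.25,0,4,0]
    - [0,0.25,0,2,0]
    - [0,0.25,0,2,0]
  squeeze: 35

```text
t: 5.15
ee_pos: [0.606, 0.2223, 0.2343]
orientation: [-3.141, -0.001, -0.574]
ft_force: [0.7, 0.6, -5.0]
width: 0.0136
grasp_force: 35.0
```

Emit:
play_rows:
  deltas:
    - [0,1,5,-1.5,-0.1]
    - [0,2.5,10,-1.5,-0.2]
    - [0,4,15,-1.5,-0.287]
    - [0,5,20,-1.5,-0.287]
    - [0,6,24,-1.5,-0.287]
    - [0,6.5,25.8,-1.5,-0.287]
    - [0,6.5,25.8,-1.5,-0.287]
    - [0,6.5,25.8,-1.5,-0.287]
    - [0,6.5,25.8,-1.5,-0.287]
    - [0,6.5,25.8,-1.5,-0.287]

```text
t: 6.4
ee_pos: [0.5204, -0.0291, 0.2488]
orientation: [-3.142, 0.0, -0.286]
ft_force: [1.0, -0.4, -4.8]
width: 0.0138
grasp_force: 35.0
```

```bash
cat > fit.py <<'E'
from h import *
from scipy.optimize import least_squares
import sys
def pts(n):
    c=load(n);return cloud(c).reshape(-1,3),cv2.cvtColor(c['frame'],cv2.COLOR_RGB2HSV).reshape(-1,3).astype(int)
if __name__=='__main__':
    c=cam('wrist','w2');o=monitor.get_obs();print(o['t'],o['ee_pos'],o['orientation'])
    for n in('wrist','side','top'):
        W,h=pts(n)
        with np.errstate(invalid='ignore'):
            m=(W[:,0]>.4)&(W[:,0]<.72)&(W[:,1]>-.24)&(W[:,1]<.16)
            bl=m&(h[:,0]>105)&(h[:,0]<125)&(h[:,1]>130)
            rd=m&((h[:,0]<6)|(h[:,0]>174))&(h[:,1]>140)&(h[:,2]>60)
        P=W[m&(W[:,2]>.018)&(W[:,2]<.032)]
        print(n,'plate',len(P),cv2.minAreaRect((P[:,:2]*1000).astype(np.float32)) if len(P)>50 else '')
        psi=np.deg2rad(-16.5)
        for nm,Q in(('bluetop',W[bl&(W[:,2]>.09)&(W[:,2]<.105)]),('bed',W[bl&(W[:,2]>.068)&(W[:,2]<.08)])):
            if len(Q)<50: continue
            X=Q[:,0]*np.cos(psi)+Q[:,1]*np.sin(psi);Y=-Q[:,0]*np.sin(psi)+Q[:,1]*np.cos(psi)
            print(' ',nm,len(Q),'z',np.median(Q[:,2]).round(4),'X',np.percentile(X,[1,50,99]).round(4));hh,e=np.histogram(Y,bins=np.arange(Y.min(),Y.max()+.004,.004));print('   Y from',e[0].round(4),hh)
        if rd.sum()>10:
            R=W[rd];print('  red',len(R),R.mean(0).round(4),'z',np.percentile(R[:,2],[2,50,98]).round(4),cv2.minAreaRect((R[:,:2]*1000).astype(np.float32)))
E
python3 fit.py
```

```text
6.45 [ 0.52037339 -0.0291795   0.24885462] [-3.14156754e+00  9.16566705e-05 -2.86480208e-01]
wrist plate 8675 ((568.2533569335938, -8.51873779296875), (200.9180908203125, 150.1083526611328), 73.62860107421875)
  bluetop 3516 z 0.0967 X [0.5135 0.5442 0.5809]
   Y from 0.0237 [198 222 221 228 203   0   0   0   0   0   0   0   0  63 266 273 265 237
 223 223 216  86   0   0   0   0   0   0   0   0   0   0   0   0  56 172
 161 132  59  10   2]
  bed 3937 z 0.0747 X [0.5093 0.5396 0.5862]
   Y from 0.0248 [ 44  44  41  45 111 218 214 218 220 210 206 204 160  10   5   3   6   4
   0   0   0   0 126 183 205 154 196 180 168 176 162 189 177  55   0   0
   0   0   0   0   0   0   0   0   3]
  red 523 [ 0.5316 -0.1819  0.0577] z [0.0529 0.058  0.0609] ((528.081298828125, -192.67225646972656), (76.14715576171875, 14.782879829406738), 73.74687194824219)
side plate 1951 ((564.5747680664062, -19.227081298828125), (231.11260986328125, 152.2333221435547), 73.38274383544922)
  bluetop 637 z 0.0975 X [0.5098 0.5419 0.5792]
   Y from 0.0251 [ 5 21 22 26 48 18  1  0  0  0  0  0  0  6 21 34 32 34 29 39 21
[... 406 characters left out ...]
87), 13.764141082763672)
top plate 2135 ((564.4627685546875, -21.338058471679688), (226.71524047851562, 150.0160369873047), 73.4377212524414)
  bluetop 707 z 0.0956 X [0.5121 0.5459 0.5799]
   Y from 0.0245 [32 37 35 37 27  0  0  0  0  0  0  0  0 18 43 41 42 40 43 39 28  0  0  0
  0  0  0  0  0  0  0  0  0  0  0 37 41 40 42 42 42  1]
  bed 953 z 0.0736 X [0.5084 0.5397 0.5833]
   Y from 0.0254 [ 6  8  8  9 34 32 37 32 40 32 36 32 23  3  1  4  1  2  2  2  2  1 18 37
 40 39 41 41 41 38 42 45 14  0  4  1  1  3  2  2 16 42 44 41 43 11]
  red 83 [ 0.53   -0.1811  0.058 ] z [0.0518 0.0572 0.0746] ((530.9029541015625, -178.6585235595703), (49.835453033447266, 13.946471214294434), 76.58260345458984)
```

View pics/w2.png

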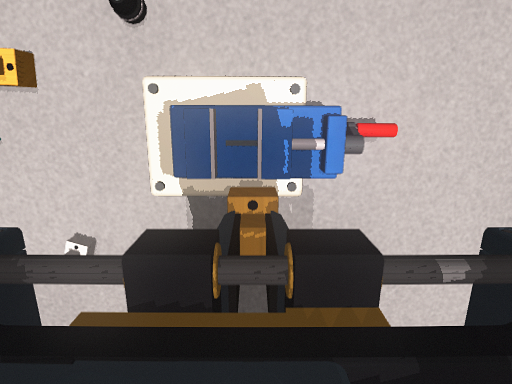

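Run:
```python
from fit import *
psi=np.deg2rad(-16.4);R=np.array([[np.cos(psi),np.sin(psi)],[-np.sin(psi),np.cos(psi)]])
o=R@[.56825,-.00852];print('plate origin',o)
for n in('wrist','top'):
    W,h=pts(n)
    with np.errstate(invalid='ignore'):
        Q=W[(W[:,2]>.090)&(W[:,2]<.104)]
    v=Q[:,:2]@R.T-o;v=v[(abs(v[:,0])<.03)]
    y=np.sort(v[(v[:,1]>-.10)&(v[:,1]<.10),1]);
    g=np.diff(y);i=np.argsort(g)[-3:];print(n,'top edges',[(y[j].round(4),y[j+1].round(4)) for j in sorted(i)],y[0],y[-1])
    for lo,hi in((-.02,-.01),(.01,.02)):
        yy=np.sort(v[(v[:,0]>lo-.01)&(v[:,0]<hi+.01)&(v[:,1]>-.05)&(v[:,1]<.1),1]);g=np.diff(yy);j=g.argmax();print('  side',lo,yy[j],yy[j+1])
    jx=Q[:,:2]@R.T-o; jx=jx[(jx[:,1]>.03)&(jx[:,1]<.05)];print('  jaw x',np.percentile(jx[:,0],[1,99]))
    with np.errstate(invalid='ignore'): rd=(W[:,0]>.4)&(W[:,0]<.65)&(W[:,1]<-.14)&(W[:,1]>-.22)&((h[:,0]<6)|(h[:,0]>174))&(h[:,1]>140)&(h[:,2]>60)
    r=W[rd];u=r[:,:2]@R.T-o;print('  red x',np.percentile(u[:,0],[2,50,98]),'y',np.percentile(u[:,1],[2,98]),'z top',np.percentile(r[:,2],[50,90,98]))
# held bracket
W,h=pts('wrist')
m=(h[:,0]>10)&(h[:,0]<22)&(h[:,1]>120)&(h[:,2]>60)&(W[:,2]>.1)&(W[:,2]<.3)
P=W[m];P=P[abs(P[:,0]-.52)<.06];print('held',len(P),np.percentile(P,[2,50,98],axis=0).round(4))
E=monitor.get_obs()['ee_pos'][:2];print('tcp in vise',R@E-o)
d=P[(P[:,2]>.235)==0];d=d[d[:,2]<.26];f=d[:,:2]@R.T-o-(R@E-o);print(np.percentile(f,[2,50,98],axis=0),np.histogram(d[:,2],8))
```

```text
plate origin [0.54753572 0.15226718]
wrist top edges [(np.float64(-0.0853), np.float64(-0.0844)), (np.float64(-0.078), np.float64(-0.0771)), (np.float64(-0.0402), np.float64(0.0048))] -0.0999302359876739 0.035278587098517444
  side -0.02 -0.04032059294287463 0.004948043827436188
  side 0.01 -0.04018995304024579 0.004786364436954488
  jaw x [-0.03454854  0.0354195 ]
  red x [0.00616477 0.01424384 0.02078317] y [-0.19809789 -0.1549916 ] z top [0.05803979 0.0597544  0.06088632]
top top edges [(np.float64(-0.081), np.float64(-0.0781)), (np.float64(-0.0778), np.float64(-0.0751)), (np.float64(-0.0395), np.float64(0.0053))] -0.09852166169464911 0.03523510566085364
  side -0.02 -0.039577527894335995 0.005427034455793622
  side 0.01 -0.039470286512256716 0.005261332608591768
  jaw x [-0.03454201  0.03520574]
  red x [0.00593578 0.01204196 0.01873524] y [-0.19665148 -0.15305813] z top [0.05723823 0.06059234 0.07461043]
held 2255 [[ 0.5199 -0.0494  0.2227]
 [ 0.5351 -0.034   0.2453]
 [ 0.5469 -0.0234  0.2692]]
tcp in vise [-0.04009567 -0.0333365 ]
[[ 0.02416413 -0.01512076]
 [ 0.02450228 -0.00097018]
 [ 0.02481189  0.01293562]] (array([ 7, 38, 20, 34, 43, 32, 36, 35]), array([0.2185821 , 0.2206336 , 0.2226851 , 0.2247366 , 0.2267881 ,
       0.2288396 , 0.2308911 , 0.23294261, 0.23499411]))
```

The vise pose fits: the gap is 45 mm, the jaw is 70 mm wide, and q is about 2.76 from both the handle and the gap. The wrist picture shows the jaw faces at columns 212 and 260 and the handle at (378,130). I'll place the bracket next.

Emit:
play_rows:
  deltas:
    - [0,2,-0.8,0,0]
    - [0,4,-1.6,2,0]
    - [0,4,-1.6,6,0]
    - [0,4,-1.6,10,0]
    - [0,4,-1.6,11,0]
    - [0,4,-1.6,12,0]
    - [0,4,-1.6,13,0]
    - [0,4,-1.6,13.7,0]
    - [0,4,-1.6,14.1,0]
    - [0,4,-1.6,14.4,0]
    - [0,4,-1.6,14.4,0]
    - [0,4,-1.6,14.4,0]

```text
t: 7.95
ee_pos: [0.5634, -0.0257, 0.1052]
orientation: [-3.141, -0.001, -0.287]
ft_force: [0.9, -0.4, -2.9]
width: 0.0137
grasp_force: 35.0
```

Emit:
play_rows:
  deltas:
    - [0,0,0,0.05,0]
    - [0.35,0,0,0.05,0]
    - [0.35,0,0,0.05,0]
    - [0.35,0,0,0.05,0]
    - [0.35,0,0,0.05,0]
    - [0.35,0,0,-1,0]
    - [0.35,0,0,-3,0]
    - [0.35,0,0,-7,0]
    - [0.35,-2,0,-12,0]
    - [0.35,-5,1,-14,0]
    - [0.35,-5,1,-14,0]
    - [0.35,-5,1,-14,0]

```text
t: 9.45
ee_pos: [0.5129, -0.0211, 0.2456]
orientation: [-3.141, -0.001, -0.287]
ft_force: [-0.7, 0.9, -0.3]
width: 0.032
grasp_force: 0.0
```

Run:
```python
from fit import *
c=cam('wrist','w3');o_=monitor.get_obs();print(o_['t'],o_['ee_pos'],o_['orientation'],o_['width'])
psi=np.deg2rad(-16.4);R=np.array([[np.cos(psi),np.sin(psi)],[-np.sin(psi),np.cos(psi)]]);o=R@[.56825,-.00852]
print('tcp',R@o_['ee_pos'][:2]-o)
W,h=pts('wrist')
with np.errstate(invalid='ignore'): m=(h[:,0]>10)&(h[:,0]<22)&(h[:,1]>120)&(h[:,2]>50)&(abs(W[:,0]-.563)<.05)&(abs(W[:,1]+.025)<.05)
P=W[m]
for lo,hi in((.097,.104),(.12,.13)):
    Q=P[(P[:,2]>lo)&(P[:,2]<hi)];r=cv2.minAreaRect((Q[:,:2]*1000).astype(np.float32));print(len(Q),np.median(Q[:,2]),r,R@np.array(r[0])/1000-o)
with np.errstate(invalid='ignore'): rd=(W[:,0]>.4)&(W[:,0]<.65)&(W[:,1]<-.14)&(W[:,1]>-.22)&((h[:,0]<6)|(h[:,0]>174))&(h[:,1]>140)&(h[:,2]>60)
r=W[rd];u=r[:,:2]@R.T-o;print('red x',np.percentile(u[:,0],[2,50,98]),'y',np.percentile(u[:,1],[2,98]),'z',np.percentile(r[:,2],[50,90,98]))
```

```text
9.5 [ 0.51276717 -0.02110063  0.2449958 ] [-3.14153167e+00 -1.11039101e-04 -2.87293626e-01] 0.03199492270019975
tcp [-0.04967342 -0.02773388]
922 0.10068900312476767 ((562.7354125976562, -26.84197998046875), (29.391231536865234, 48.34608840942383), 73.56316375732422) [-0.00011717 -0.01913353]
502 0.12470342652388511 ((562.4346313476562, -26.720630645751953), (13.801292419433594, 29.25521469116211), 73.45619201660156) [-0.00043997 -0.01910204]
red x [0.00592687 0.01382085 0.02036177] y [-0.197995   -0.15478065] z [0.05814946 0.05961487 0.06032902]
```

View pics/w3.png

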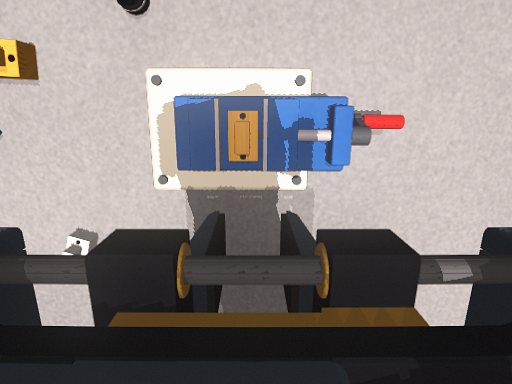

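The bracket stands flat and centred at (243,136), square to the jaws. Next I'll go above the crank handle with the gripper turned.

Emit:
play_rows:
  deltas:
    - [0.4,1,3,0,-0.18]
    - [0.4,2,6,0,-0.36]
    - [0.4,4,9,0,-0.54]
    - [0.4,5,12,0,-0.72]
    - [0.4,6.3,15,0,-0.9]
    - [0.4,6.3,15,0,-1.08]
    - [0.4,6.3,15,0,-1.26]
    - [0.4,6.3,15,0,-1.44]
    - [0.4,6.3,15,0,-1.571]
    - [0.4,6.3,15,0,-1.571]
    - [0.4,6.3,15,5,-1.571]
    - [0.4,6.3,15,10,-1.571]
    - [0.4,6.3,15,12,-1.571]
    - [0.4,6.3,15,12,-1.571]
    - [0.4,6.3,15,12,-1.571]

```text
t: 11.38
ee_pos: [0.5314, -0.1832, 0.1265]
orientation: [3.14, 0.0, 1.283]
ft_force: [0.3, -0.7, -0.0]
width: 0.0366
grasp_force: 0.0
```

Run:
```python
from fit import *
o_=monitor.get_obs();psi=np.deg2rad(-16.4);R=np.array([[np.cos(psi),np.sin(psi)],[-np.sin(psi),np.cos(psi)]]);o=R@[.56825,-.00852]
print('tcp',R@o_['ee_pos'][:2]-o,o_['ee_pos'],o_['orientation'],o_['q'])
```

```text
tcp [ 0.01399038 -0.17798062] [ 0.53141986 -0.18320936  0.1265205 ] [3.13957855e+00 1.62645513e-04 1.28310917e+00] [-3.73461628e-01  2.89171886e-01  2.05318600e+00  1.46767526e-05
  7.97214126e-01 -8.57848837e-02]
```

Emit:
play_rows:
  deltas:
    - [0.4,0,0,3,0]
    - [0.4,0,0,6,0]
    - [0.4,0,0,8,0]
    - [0.4,0,0,8.8,0]
    - [0.4,0,0,8.8,0]
    - [0.1,0,0,8.8,0]
    - [0,0,0,8.8,0]
    - [0,0,0,8.8,0]
    - [0,0,0,8.8,0]
  squeeze: 25

```text
t: 12.5
ee_pos: [0.5307, -0.1829, 0.0374]
orientation: [3.141, 0.0, 1.284]
ft_force: [-0.8, 0.3, 6.0]
width: 0.0153
grasp_force: 25.0
```

Emit:
play_rows:
  deltas:
    - [0,0,-0.83,0.22,0]
    - [0,0,-1.73,0.24,0]
    - [0,0,-2.6,0.03,0]
    - [0,0,-3.4,-0.39,0]
    - [0,0,-4.06,-0.99,0]
    - [0,0,-4.56,-1.74,0]

```text
t: 13.25
ee_pos: [0.4869, -0.1699, 0.0545]
orientation: [3.14, -0.0, 1.284]
ft_force: [7.9, 0.4, -5.0]
width: 0.0156
grasp_force: 25.0
```

```bash
cat > st.py <<'E'
from fit import *
o_=monitor.get_obs();psi=np.deg2rad(-16.4);R=np.array([[np.cos(psi),np.sin(psi)],[-np.sin(psi),np.cos(psi)]]);o=R@[.56825,-.00852]
p=R@o_['ee_pos'][:2]-o;f=o_['ft_force'];print('t',o_['t'],'tcp vise',p.round(4),'z',o_['ee_pos'][2].round(4),'q by TCP',np.arctan2(p[0],o_['ee_pos'][2]+.0145-.085)%6.283,'F vise',R@f[:2],f[2],o_['width'])
E
python3 st.py
```

```text
t 13.25 tcp vise [-0.0325 -0.1777] z 0.0545 q by TCP 4.253847637878877 F vise [7.48762478 2.66792789] -5.035595324887013 0.015612888651403842
```

Emit:
play_rows:
  deltas:
    - [0,0,-0.3,-0.85,0]
    - [0,0,-0.37,-1.74,0]
    - [0,0,-0.23,-2.63,0]
    - [0,0,0.13,-3.45,0]
    - [0,0,0.68,-4.16,0]
    - [0,0,1.39,-4.71,0]
    - [0,0,2.22,-5.06,0]
    - [0,0,3.1,-5.2,0]
    - [0,0,4.0,-5.12,0]
    - [0,0,4.84,-4.82,0]
    - [0,0,5.59,-4.32,0]
    - [0,0,6.19,-3.65,0]
    - [0,0,6.6,-2.85,0]
    - [0,0,6.8,-1.98,0]
    - [0,0,6.78,-1.08,0]
    - [0,0,6.55,-0.22,0]
    - [0,0,6.09,0.56,0]
    - [0,0,5.47,1.21,0]
    - [0,0,4.71,1.67,0]
    - [0,0,3.85,1.94,0]

```text
t: 15.75
ee_pos: [0.5257, -0.1815, 0.0358]
orientation: [3.137, 0.0, 1.284]
ft_force: [6.7, 1.6, 4.4]
width: 0.0156
grasp_force: 25.0
```

```bash
python3 st.py
```

```text
t 15.75 tcp vise [ 0.0081 -0.178 ] z 0.0358 q by TCP 2.913134053918499 F vise [5.95482785 3.45978785] 4.4355934467792455 0.015609563110039165
```

Emit:
play_rows:
  deltas:
    - [0,0,-0.9,0.04,0]
    - [0,0,-1.78,-0.13,0]
    - [0,0,-2.58,-0.53,0]
    - [0,0,-3.15,-0.98,0]
    - [0,0,-3.39,-1.24,0]
    - [0,0,-3.61,-1.53,0]
  squeeze: 45

```text
t: 16.5
ee_pos: [0.4893, -0.1706, 0.0504]
orientation: [3.141, -0.0, 1.284]
ft_force: [4.4, 2.6, -4.9]
width: 0.0151
grasp_force: 45.0
```

```bash
python3 st.py
```

```text
t 16.5 tcp vise [-0.03   -0.1778] z 0.0504 q by TCP 4.121876967159342 F vise [3.44109117 3.77064805] -4.89081502303666 0.015115734978650467
```

Emit:
play_rows:
  deltas:
    - [0,0,-0.1,-0.15,0]
    - [0,0,-0.19,-0.31,0]
    - [0,0,-0.27,-0.47,0]
    - [0,0,-0.34,-0.63,0]

```text
t: 17.0
ee_pos: [0.486, -0.1697, 0.0566]
orientation: [3.141, -0.0, 1.284]
ft_force: [5.5, 3.4, -7.5]
width: 0.0152
grasp_force: 45.0
```

```bash
python3 st.py
```

```text
t 17.0 tcp vise [-0.0334 -0.1778] z 0.0566 q by TCP 4.317700865363254 F vise [4.31802659 4.85273212] -7.537650734094032 0.015214772909051133
```

Emit:
play_rows:
  deltas:
    - [0,0,-0.06,-0.17,0]
    - [0,0,-0.12,-0.34,0]
    - [0,0,-0.17,-0.51,0]
    - [0,0,-0.21,-0.69,0]

```text
t: 17.5
ee_pos: [0.4839, -0.169, 0.0633]
orientation: [3.141, -0.0, 1.284]
ft_force: [7.4, 2.7, -13.4]
width: 0.0149
grasp_force: 45.0
```

```bash
python3 st.py
```

```text
t 17.5 tcp vise [-0.0356 -0.1778] z 0.0633 q by TCP 4.511726453374202 F vise [6.29989446 4.70008969] -13.358738931453555 0.014931436105853553
```

Emit:
play_rows:
  deltas:
    - [0,0,-0.03,-0.17,0]
    - [0,0,-0.05,-0.35,0]
    - [0,0,-0.06,-0.53,0]
    - [0,0,-0.07,-0.71,0]
    - [0,0,-0.07,-0.71,0]

```text
t: 18.12
ee_pos: [0.4831, -0.1687, 0.0701]
orientation: [3.141, -0.0, 1.284]
ft_force: [7.3, 3.2, -15.7]
width: 0.015
grasp_force: 45.0
```

```bash
python3 st.py
```

```text
t 18.125 tcp vise [-0.0364 -0.1777] z 0.0701 q by TCP 4.702237704100289 F vise [6.09523943 5.10049127] -15.72651349021702 0.014954368273779672
```

```bash
cat > chk.py <<'E'
from fit import *
import sys
psi=np.deg2rad(-16.4);R=np.array([[np.cos(psi),np.sin(psi)],[-np.sin(psi),np.cos(psi)]]);o=R@[.56825,-.00852]
for n in('wrist','top','side'):
    cam(n,n+sys.argv[1]);W,h=pts(n)
    with np.errstate(invalid='ignore'):
        br=(h[:,0]>10)&(h[:,0]<22)&(h[:,1]>120)&(h[:,2]>50)
        Q=W[(W[:,2]>.090)&(W[:,2]<.0985)&~br];B=W[br&(W[:,2]>.09)&(W[:,2]<.14)]
    v=Q[:,:2]@R.T-o;y=v[(abs(v[:,0])<.03)&(v[:,1]>-.08)&(v[:,1]<.05),1]
    print(n,'jaw tops hist 4mm from -.08',np.histogram(y,np.arange(-.08,.05,.004))[0])
    a,b=y[y<-.01],y[y>-.005]
    if len(a) and len(b): print('  moving face',np.percentile(a,98),'fixed',np.percentile(b,2))
    b=B[:,:2]@R.T-o;B=B[(abs(b[:,0])<.04)&(abs(b[:,1])<.05)]
    if len(B)>20: r=cv2.minAreaRect((B[:,:2]*1000).astype(np.float32));print('  bracket',len(B),r,R@np.array(r[0])/1000-o,'z',np.percentile(B[:,2],[2,98]))
E
python3 chk.py 4
```

```text
wrist jaw tops hist 4mm from -.08 [105 105 101  97 115   5   0   0   0   0   0   0   0   0   0   0   0   0
   0   0   0   0   0   0   0   0   0   0   0   0   0   0]
top jaw tops hist 4mm from -.08 [ 1  2  5  1  4 30 31 30 33 29 30 32 33 27 12  4  1  3  3  3  5 25 31 32
 30 32 31 30 26  0  0  0]
  moving face -0.019549244060591407 fixed 0.0013187910963514782
  bracket 61 ((568.4442749023438, -15.570880889892578), (23.73705291748047, 44.522701263427734), 65.32158660888672) [ 0.00217713 -0.00670916] z [0.09571279 0.12615813]
side jaw tops hist 4mm from -.08 [ 4  2  5  1  1 10 14 19 10  7  9  9  7  2  8  0  0  0  0  1  1 19 17 21
 19 17 21 18 41 37  0  0]
  moving face -0.02168140208674138 fixed 0.004837424929076423
  bracket 257 ((564.1688842773438, -11.36880111694336), (28.284337997436523, 52.601768493652344), 85.9992446899414) [-0.00311074 -0.00388516] z [0.09363265 0.12703446]
```

View pics/wrist4.png

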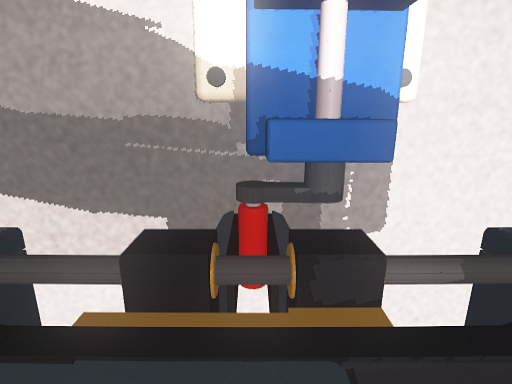

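The wrist picture shows the red handle at (253,232), still in the fingers, with the crank arm level (row 190). The top view gives a gap of about 30 mm, so the jaws are touching the bracket. I'll tighten further.

Emit:
play_rows:
  deltas:
    - [0,0,0.01,-0.18,0]
    - [0,0,0.02,-0.36,0]
    - [0,0,0.04,-0.54,0]
    - [0,0,0.07,-0.72,0]
    - [0,0,0.07,-0.72,0]

```text
t: 18.9
ee_pos: [0.4835, -0.1688, 0.0769]
orientation: [-3.141, -0.0, 1.284]
ft_force: [9.3, 1.9, -22.4]
width: 0.0154
grasp_force: 45.0
```

```bash
python3 st.py
```

```text
t 18.9 tcp vise [-0.0361 -0.1777] z 0.0769 q by TCP 4.887786627191688 F vise [8.43103954 4.41406174] -22.392292568139997 0.015421210088078568
```

Emit:
play_rows:
  deltas:
    - [0,0,0.04,-0.18,0]
    - [0,0,0.09,-0.35,0]
    - [0,0,0.15,-0.52,0]
    - [0,0,0.22,-0.68,0]
    - [0,0,0.22,-0.68,0]
    - [0,0,0.22,-0.68,0]
  squeeze: 60

```text
t: 19.65
ee_pos: [0.4849, -0.1692, 0.083]
orientation: [-3.14, -0.0, 1.284]
ft_force: [8.7, 0.4, -30.5]
width: 0.0149
grasp_force: 60.0
```

```bash
python3 st.py; python3 chk.py 5
```

```text
t 19.65 tcp vise [-0.0346 -0.1777] z 0.083 q by TCP 5.059704372584601 F vise [8.26195509 2.81383614] -30.467218404537427 0.014947247312752005
wrist jaw tops hist 4mm from -.08 [  79   86   90   82   77 1094    0    0    0    0    0    0    0    0
    0    0    0    0    0    0    0    0    0    0    0    0    0    0
    0    0    0    0]
top jaw tops hist 4mm from -.08 [ 1  2  3  0  4 25 33 35 36 35 30 38 28 29  7  8  3  2  2  4  7 28 33 30
 31 31 35 32 26  0  0  0]
  moving face -0.01890711419967091 fixed 0.00011811473743180857
  bracket 55 ((566.2931518554688, -14.8441162109375), (23.76184844970703, 49.2932243347168), 65.69896697998047) [-9.16715869e-05 -6.61931241e-03] z [0.09612228 0.12695568]
side jaw tops hist 4mm from -.08 [ 3  1  6  1  0  8 13 21 10 13 10 10  7  3  5  0  0  0  0  1  3 18 17 21
 23 18 21 19 41 43  0  0]
  moving face -0.023000647080442284 fixed 0.00458463736610874
  bracket 252 ((564.9254150390625, -10.476425170898438), (28.444812774658203, 54.23386001586914), 83.83207702636719) [-0.00263694 -0.00281549] z [0.09495375 0.12687153]
```

View pics/wrist5.png

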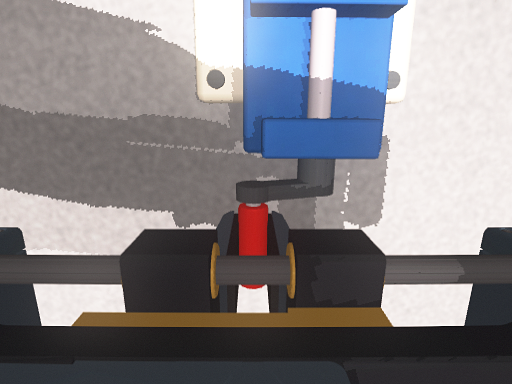

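The handle at (253,232) hasn't slipped, and resistance has risen from about 6 to 30 N, so the bracket is clamped firmly. I'll release the crank and rise.

Emit:
play_rows:
  deltas:
    - [0.4,0,0,0,0]
    - [0.4,0,0,0,0]
    - [0.4,0,0,0,0]
    - [0.4,0,0,0,0]
    - [0.4,0,0,-1.5,0]
    - [0.4,0,0,-3.5,0]
    - [0.4,0,0,-7,0]
    - [0.4,0,0,-12,0]
    - [0.4,-3,-5,-16,0]
    - [0.4,-6,-9,-16,0]
    - [0.4,-6,-9,-16,0]
    - [0.4,-6,-9,-16,0]

```text
t: 21.3
ee_pos: [0.3828, -0.2019, 0.2454]
orientation: [3.14, 0.0, 1.283]
ft_force: [0.7, -0.2, -0.1]
width: 0.0365
grasp_force: 0.0
```

```bash
python3 st.py; python3 chk.py 6
python3 - <<'E'
import cv2,numpy as np
a=cv2.imread('pics/side6.png')[130:310,130:330];b=cv2.imread('pics/top6.png')[120:250,190:390]
cv2.imwrite('pics/c6.png',np.vstack([cv2.resize(a,None,fx=1.9,fy=1.9,interpolation=2),cv2.resize(b,None,fx=1.9,fy=1.9,interpolation=2)]))
E
```

```text
t 21.3 tcp vise [-0.1233 -0.2379] z 0.2454 q by TCP 5.669039860794276 F vise [ 0.73886246 -0.02534919] -0.09602299086472202 0.03646972100677256
wrist jaw tops hist 4mm from -.08 [19 22 22 17  0  0  0  0  0  0  0  0  0  0  0  0  0  0  0  0  0  0  0  0
  0  0  0  0  0  0  0  0]
top jaw tops hist 4mm from -.08 [ 3  3  2  1  2 32 32 32 31 29 34 29 37 24 14  5  1  1  4  2  3 26 29 32
 32 33 31 32 29  0  0  0]
  moving face -0.02014145283136579 fixed 0.003874640720646227
  bracket 67 ((564.708984375, -16.74370002746582), (25.608415603637695, 48.05579376220703), 73.16058349609375) [-0.00107505 -0.00888889] z [0.09475228 0.12611471]
side jaw tops hist 4mm from -.08 [ 4  4  2  2  2 12 17 15 11 12  7  7  6  2  5  1  0  0  0  1  2 19 23 21
 20 22 21 24 42 36  0  0]
  moving face -0.022095712052828904 fixed 0.004356413879423609
  bracket 259 ((565.1937255859375, -12.416221618652344), (29.187480926513672, 52.96756362915039), 85.16987609863281) [-0.00183186 -0.00460061] z [0.09364187 0.12720894]
```

View pics/c6.png

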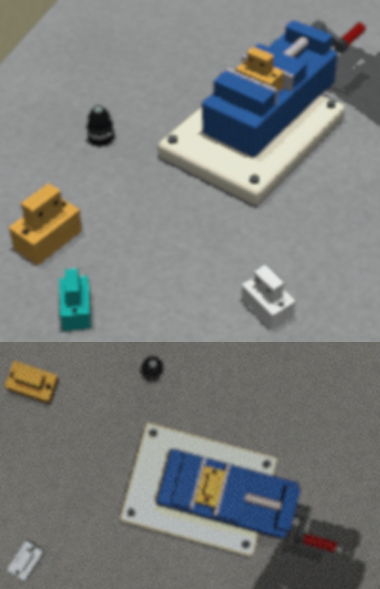

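The picture shows the bracket clamped between both jaws with its tang up, at (262,65) in the side half and (210,485) in the top half. The handle is free, and the bystanders shown (silver bracket, objective) look unmoved.

```bash
python3 -c "
from cell import job;print(job.hand_in())"
```

```text
the job is handed in; nothing more can be done
None
```

The job is handed in: the small brass bracket sits tang up, clamped between both jaws (crank at about 11.3 rad, about 30 N on the handle at the end). The crank and bracket are released, and I didn't touch the bystanders. It took about 21 s of the 72 s allowed, and no verdict came back.

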